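# Gauge a batch of flanged sleeves on the lift stage

## Task

Stand all the flanged sleeves upright on the lift stage and leave the plain bushes on the mat; loosen the clamp knob (anticlockwise) either before or after loading, then crank the handwheel clockwise until you feel its stop and back it off a quarter turn. Tighten the clamp knob again (never turn the wheel while it is tight), then start the gauge by pressing the round key, the square key and the long narrow key, in that order and one at a time. Don't disturb the red tin, and finish with every sleeve still standing on the stage.

Things in the scene. Friction and masses are not known exactly. Their poses are not given: they have to be found in the camera images.
- sleeve1: flanged steel sleeve, 46 tall: round foot flange of diameter 42 and 8 high, cone from 8 to 16 up, then a straight neck of diameter 28 to the top with a dark bore mark; 60 to 130 g, stands upright on the mat at the start; origin at the centre of its underside, z along its axis. Two to four of the four are present
- sleeve2: flanged steel sleeve, 46 tall: round foot flange of diameter 42 and 8 high, cone from 8 to 16 up, then a straight neck of diameter 28 to the top with a dark bore mark; 60 to 130 g, stands upright on the mat at the start; origin at the centre of its underside, z along its axis. Two to four of the four are present
- sleeve3: flanged steel sleeve, 46 tall: round foot flange of diameter 42 and 8 high, cone from 8 to 16 up, then a straight neck of diameter 28 to the top with a dark bore mark; 60 to 130 g, stands upright on the mat at the start; origin at the centre of its underside, z along its axis. Two to four of the four are present
- sleeve4: flanged steel sleeve, 46 tall: round foot flange of diameter 42 and 8 high, cone from 8 to 16 up, then a straight neck of diameter 28 to the top with a dark bore mark; 60 to 130 g, stands upright on the mat at the start; origin at the centre of its underside, z along its axis. Two to four of the four are present
- bush1: plain straight steel bush without flange, diameter 34, 30 tall, among the sleeves on the mat; origin at the centre of its underside. Not part of this job, stays on the mat
- bush2: plain straight steel bush without flange, diameter 34, 30 tall, among the sleeves on the mat; origin at the centre of its underside. Not part of this job, stays on the mat
- stage_mid (a point): lift stage: flat steel tray, inside 150 (x) by 230 (y) with a rim 8 high and 5 thick; the point is the centre of its floor, on top; x and y along its sides, z up. Its floor is 66 above the table at wheel value 0 and rises 2.5 mm per rad of the wheel (106 at the stop). A gauge post and head (90 wide, up to 185 above the table) stands beyond it with its face 145 from this point in +x; the clamp knob stands on its -x side, the handwheel on its -y side
- wheel (a joint): handwheel, rad, grows clockwise seen from above (which raises the stage). Hard stop at 16.0; begins 11 to 15.8 rad (1.75 to 2.5 turns) short of it. Friction about 0.12 N m. A quarter turn is 1.57 rad
- wheel_axis (a point): centre of the handwheel's top face, on its upright axis; solid aluminium disc of diameter 128, 12 thick, its top face 138 above the table; hub boss in the middle 10 high, diameter 36
- wheel_handle (a point): crank handle of the handwheel: upright black pin of diameter 20, 46 tall, 50 from the wheel's axis, spinning freely about its own axis; the point is on its axis 27 above its foot (29 above the wheel's face), 18 below its top
- clamp (a joint): column clamp knob, rad, grows clockwise seen from above: 0 fully loose, 1.4 fully tight (stops at both ends); begins tight, 1.2 to 1.4. Friction about 0.06 N m
- clamp_grip (a point): black bar-shaped clamp knob in front of the stage: bar 52 long (x of this point, level), 13 thick (y), 26 high, its top 115 above the table; the point is on the turning axis, 12 below the top of the bar; 135 from the stage's middle. The block under the bar is 44 by 50, its top 75 above the table
- key_round (a joint): travel of the round key, m: 0 up, 0.006 fully down; spring, about 1 N to start and 4.3 N at full travel. It counts as pressed from 0.0035
- key_square (a joint): travel of the square key, m: 0 up, 0.006 fully down; spring, about 1 N to start and 4.3 N at full travel. It counts as pressed from 0.0035
- key_bar (a joint): travel of the long narrow key, m: 0 up, 0.006 fully down; spring, about 1 N to start and 4.3 N at full travel. It counts as pressed from 0.0035
- key_round_top (a point): top centre of the round grey key, diameter 28, on the white key panel; 52 above the table when up. The three keys sit in a row 60 apart in any order
- key_square_top (a point): top centre of the square grey key, 27 by 27, 52 above the table when up
- key_bar_top (a point): top centre of the long narrow grey key, 46 by 13 (x of this point along its length), 52 above the table when up
- tin: red open tin, diameter 84, 80 high, loose bystander beyond the key panel; origin under its centre
Things that resemble listed ones, but are neither listed nor needed, are in the scene too. What is shaped like the sleeve1 but brown is not meant.

How it is judged:
On the way, in this order (a step that is already met when the one before it is completed fails the run):
1. every flanged sleeve stands on the lift stage and the clamp knob is loosened (x of sleeve1 in the frame of stage_mid between -0.07 and 0.07 m and y of sleeve1 in the frame of stage_mid between -0.11 and 0.11 m and z of sleeve1 in the frame of stage_mid between -0.006 and 0.006 m and angle between each of sleeve1, sleeve2, sleeve3, sleeve4's own z axis and vertical below 0.12 rad and x of sleeve2 in the frame of stage_mid between -0.07 and 0.07 m and y of sleeve2 in the frame of stage_mid between -0.11 and 0.11 m and z of sleeve2 in the frame of stage_mid between -0.006 and 0.006 m and x of sleeve3 in the frame of stage_mid between -0.07 and 0.07 m and y of sleeve3 in the frame of stage_mid between -0.11 and 0.11 m and z of sleeve3 in the frame of stage_mid between -0.006 and 0.006 m and x of sleeve4 in the frame of stage_mid between -0.07 and 0.07 m and y of sleeve4 in the frame of stage_mid between -0.11 and 0.11 m and z of sleeve4 in the frame of stage_mid between -0.006 and 0.006 m and value of joint clamp below 0.3 rad), for 0.2 s.
2. the handwheel is cranked clockwise up to its stop (value of joint wheel above 15.85 rad), for 0.1 s.
3. the handwheel is backed off a quarter turn (value of joint wheel between 14.03 and 14.83 rad), for 0.3 s.
4. the clamp knob is tightened (value of joint clamp above 1.1 rad), for 0.2 s.
5. the round key is pressed (value of joint key_round above 0.0035 m), for 0.05 s.
6. the square key is pressed (value of joint key_square above 0.0035 m), for 0.05 s.
7. the long narrow key is pressed (value of joint key_bar above 0.0035 m), for 0.05 s.
At the end, for the whole second after the job is handed in: every flanged sleeve present stands upright (within 0.12 rad) at rest on the stage's floor inside its rim; the handwheel is 1.57 rad short of its stop, within 0.4 rad; the clamp knob is at 1.1 rad or more; all keys are up; the plain bushes are not on the stage (all of step 3 and x of sleeve1 in the frame of stage_mid between -0.07 and 0.07 m and y of sleeve1 in the frame of stage_mid between -0.11 and 0.11 m and z of sleeve1 in the frame of stage_mid between -0.006 and 0.006 m and angle between each of sleeve1, sleeve2, sleeve3, sleeve4's own z axis and vertical below 0.12 rad and x of sleeve2 in the frame of stage_mid between -0.07 and 0.07 m and y of sleeve2 in the frame of stage_mid between -0.11 and 0.11 m and z of sleeve2 in the frame of stage_mid between -0.006 and 0.006 m and x of sleeve3 in the frame of stage_mid between -0.07 and 0.07 m and y of sleeve3 in the frame of stage_mid between -0.11 and 0.11 m and z of sleeve3 in the frame of stage_mid between -0.006 and 0.006 m and x of sleeve4 in the frame of stage_mid between -0.07 and 0.07 m and y of sleeve4 in the frame of stage_mid between -0.11 and 0.11 m and z of sleeve4 in the frame of stage_mid between -0.006 and 0.006 m and linear speed of each of sleeve1, sleeve2, sleeve3, sleeve4 below 0.03 m/s and value of joint clamp above 1.1 rad and value of joint each of key_round, key_square, key_bar below 0.0015 m and height (world z) of each of bush1, bush2 below 0.04 m); the robot touches nothing.
It fails at once if the handwheel was turned while the clamp was tight (value of joint clamp above 0.6 rad and (velocity of joint wheel above 0.8 rad/s or velocity of joint wheel below -0.8 rad/s)).
It fails at once if a key was pressed before the clamp was tight (value of joint clamp below 1 rad and value of joint any of key_round, key_square, key_bar above 0.0035 m).
It fails at once if two keys were down together (value of joint each of key_round, key_square above 0.0025 m or value of joint each of key_round, key_bar above 0.0025 m or value of joint each of key_square, key_bar above 0.0025 m).
It fails at once if a plain bush was picked up or put on the stage (height (world z) of any of bush1, bush2 above 0.04 m).
It fails at once if the red tin was pushed away or carried off (distance of tin from where it was at the start of the episode above 0.06 m).
Of sleeve1, sleeve2, sleeve3, sleeve4 only 2 to 4 are there at a start; the rules pass over those that are not, and their reading is None.
At some moment in a run one of sleeve1, sleeve2, sleeve3, sleeve4 may be knocked a few centimetres aside while the robot is not near it.
Once in a run the grip may slacken for a moment while it holds something.
It also fails if it takes over 210 s, if anything falls off the work surface, if the arm or the gripper's body presses on something with over 40 N, if the wrist force passes 120 N, or if a joint passes its speed limit or range.

## Robot

A 6-joint arm with a two-finger parallel gripper is mounted at the origin on the work surface. World frame = base frame: x ahead of the robot, y to its left, z up, the work surface at z = 0. Lengths are in m, angles in rad, forces in N, time in s.
With the tool pointing down it reaches from about 0.25 to 0.775 m from the base axis. Payload 4 kg.
Tool frame: the origin (TCP) lies on the centre line of the jaws, within the pads' length; the fingertips stand 14 mm ahead of it and the grasp point (between the pads) lies 5 mm behind it (robot.tcp_to_tips is the distance from the TCP to the fingertips, in m); z points along the fingers, y is the line along which they close (so a half turn about z gives the same grasp; the last joint's range is limited). The gripper opens to 94 mm and grips with 3 to 60 N. Pads are 16 mm wide; open, the fingers measure 119 mm over their backs; the gripper's body (75 mm by 177 mm) begins 78 mm behind the grasp point.
Start: joints at [1.175, 0.087, 1.371, -0, 1.684, -0.103], TCP at [0.159, 0.527, 0.22] pointing down, gripper open.
Joint ranges: [-3.1, 3.1], [-0.76, 2.03], [0.27, 2.55], [-1.08, 4.22], [0.17, 2.65], [-2.57, 2.57]. Speed limits (rad/s): [2.79, 2.79, 3.14, 3.14, 3.14, 3.14].

## Interface

Orientations are given as [roll, pitch, yaw] about the fixed x, y, z axes, in that order (R = Rz(yaw) Ry(pitch) Rx(roll)).
In Python, from bench import robot gives the robot as it stands.
- The arm moves only by the tool carry_out, never from a script. Its argument "increments" is a list of rows, each a list of 3 entries, a list of its own where there are three numbers: the closure in counts, from 0 (fully open) to 255 (shut), then the shift along the tool's x, y, z in mm, then the turn about the tool's z in degrees. In form: [[fingers, [dx, dy, dz], twist], ...]. A call has 1 to 8 rows; each row shifts and turns the commanded pose from where the row before left it, along the tool's axes as they then stand; what a row does not reach is not made up. A row lasts 1/10 s, in which the tool goes at most 50 mm and 8.59 degrees, less where a joint would pass 70% of its speed; a pose out of reach is approached as far as the arm can. A call with a gripper value outside its range is refused whole. The fingers move at their own pace and stop on an object; the grip force is fixed at half the most. Time passes only in rows, so rows that do not move let the fingers close. It gives the time, the measured TCP pose, the force, the opening and the grip force at its end, in the units of the state.
- robot.get_obs(): the state, without advancing time (a new reading comes with each control period).
- robot.snapshot(name): name is "scene" or "side" or "wrist"; returns the picture (480x640x3 uint8, blue, green, red); there is no depth.
- robot.get_calibration(name): a dict with "vfov" (degrees; the focal length in pixels is half the picture's height over the tangent of half this angle, whatever the lens; pixels are square), "cx", "cy" (the principal point, pixels), "T" (4x4, takes a point from camera to world coordinates). Camera axes: x right, y down, z forward; pixel columns grow to the right and rows downward; lengths in m; the calibration is good to about 2 mm. A picture is of the moment at which its call begins: read the wrist's pose just before it. get_calibration takes no time and is no camera call; for the wrist camera it gives the pose at the moment of the call.
- robot.close_job(): hands the job in; it is judged then, once.
The state is a dict: "time": time; "joint_positions": joint angles; "qvel": joint speeds; "joint_torque": joint torques, N m; "tool_pos": TCP position; "ee_rot": TCP orientation; "wrist_force": force on the tool from outside, world axes, zero at the start; "wrist_torque": the same for the moment, N m; "width": finger opening in m; "finger_force": force on a finger pad.
Only numpy, scipy, OpenCV 4.12 (cv2) and the standard library are available. Lean on these libraries where they do the work, as an engineer would, in place of code of your own. Each camera call takes 0.05 s, during which the arm holds its last target. There are 200 camera calls.

## Working session

There is one attempt and no reset: what is moved stays moved. The work goes in short steps, Python scripts to look and compute and a tool call to move; the robot and the scene stay as the last step left them, time stands still between calls to the robot, and variables do not carry over. Pictures are saved under pics/ and viewed, at most 15 in all, crops included, and the job is handed in when it is done.

Besides the shell and the picture viewer there is one more tool, called after "Call:" as name([rows], argument=value, ...), one row to a line, values as JSON. carry_out: Moves the arm, as the interface text tells. Its arguments: {"type":"object","properties":{"increments":{"type":"array","items":{"type":"array"}}},"required":["increments"]}

```bash
ls; mkdir -p pics; python3 - <<'E'
from bench import robot
import cv2,numpy as np
for n in("scene","side"):
    c=robot.get_calibration(n);print(n,c["vfov"],c["cx"],c["cy"],np.round(c["T"],4).tolist())
    cv2.imwrite(f"pics/{n}0.png",robot.snapshot(n))
o=robot.get_obs();print(o)
E
```

```text
pics
scene 45.55063421060364 318.63793666121006 238.9831195653299 [[0.5853, 0.5793, -0.5673, 1.3378], [0.8108, -0.4219, 0.4057, -0.5638], [-0.0043, -0.6974, -0.7167, 1.1114], [0.0, 0.0, 0.0, 1.0]]
side 49.184115980756616 313.31275027012276 242.65702517440852 [[-0.9038, -0.3099, 0.2953, 0.233], [-0.4275, 0.6187, -0.6592, 0.7702], [0.0216, -0.7219, -0.6916, 0.9345], [0.0, 0.0, 0.0, 1.0]]
{'time': 0.1, 'joint_positions': array([ 1.17490635e+00,  8.78998278e-02,  1.37208409e+00, -1.50449721e-05,
        1.68358180e+00, -1.03081537e-01]), 'qvel': array([-0.00086056, -0.00272959, -0.00308533,  0.00134582,  0.00074761,
        0.00058427]), 'joint_torque': array([ 1.88536636e-03, -3.41253591e+01, -3.03299975e+01,  7.19367270e-02,
        3.03439703e-02, -8.76087938e-05]), 'tool_pos': array([0.15857621, 0.526168  , 0.2184206 ]), 'ee_rot': array([-3.13962852e+00, -1.88153054e-04,  2.84878235e+00]), 'wrist_force': array([0.03052577, 0.4943549 , 0.10861751]), 'wrist_torque': array([-0.00219143,  0.0237929 ,  0.03864459]), 'finger_force': 0.0, 'width': 0.09375577857002922}
```

View pics/scene0.png

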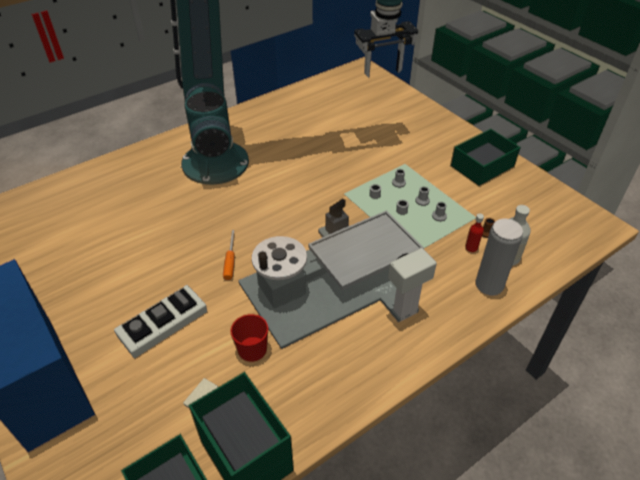

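View pics/side0.png

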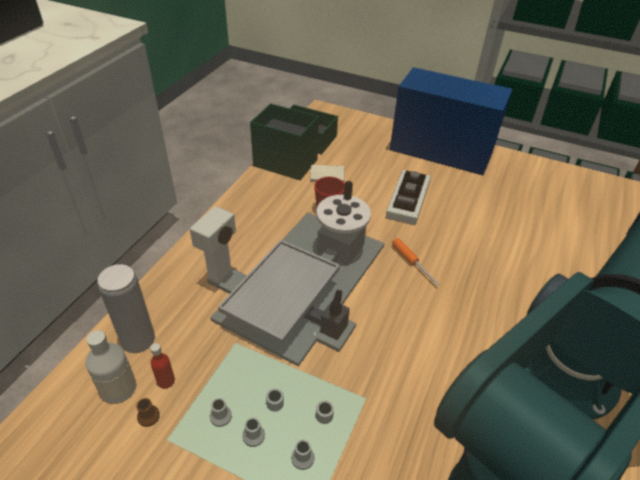

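The scene view shows five parts on the mat. (399,178), (423,196) and (440,211) look flanged. (375,191) and (402,207) look like plain bushes. The part at (489,226) is brown, so it is the decoy. I'll confirm this in an enlarged side crop, with the other things below it.

```bash
python3 - <<'E'
import cv2,numpy as np
a=cv2.imread("pics/side0.png");b=cv2.imread("pics/scene0.png")
A=cv2.resize(a[375:475,190:350],None,fx=5,fy=5,interpolation=cv2.INTER_CUBIC)
cv2.imwrite("pics/c1.png",A)
B=cv2.resize(b[195:355,110:430],None,fx=2.5,fy=2.5,interpolation=cv2.INTER_CUBIC)
C=cv2.resize(a[165:365,190:450],None,fx=3,fy=3,interpolation=cv2.INTER_CUBIC)
cv2.imwrite("pics/c2.png",B);cv2.imwrite("pics/c3.png",C)
E
```

```text
(no output)
```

View pics/c1.png

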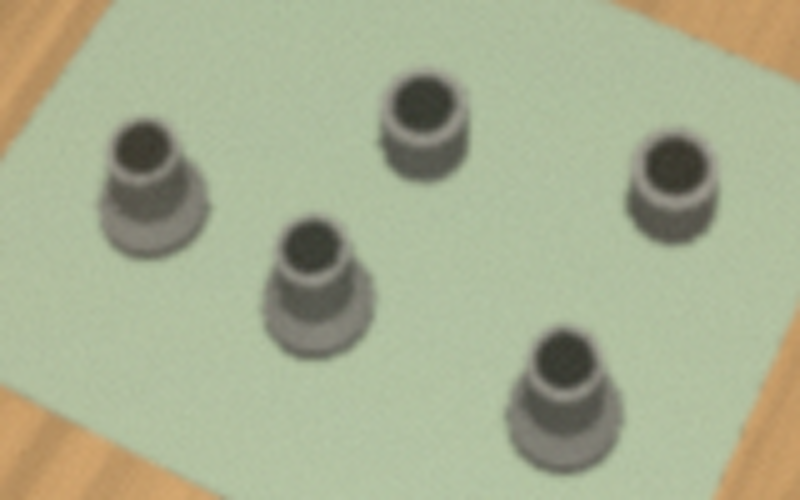

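View pics/c2.png

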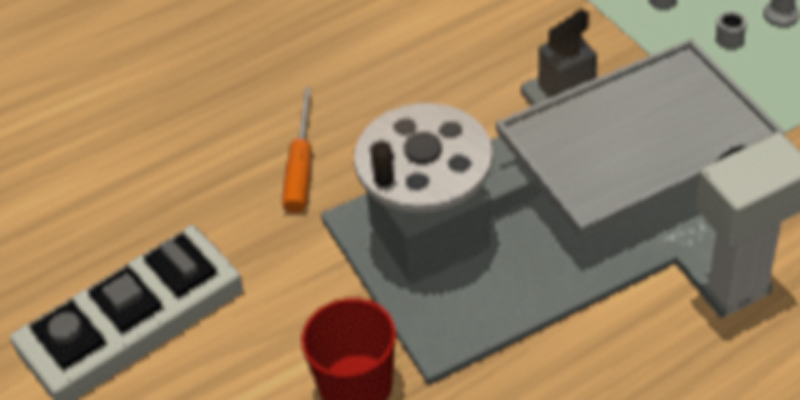

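View pics/c3.png

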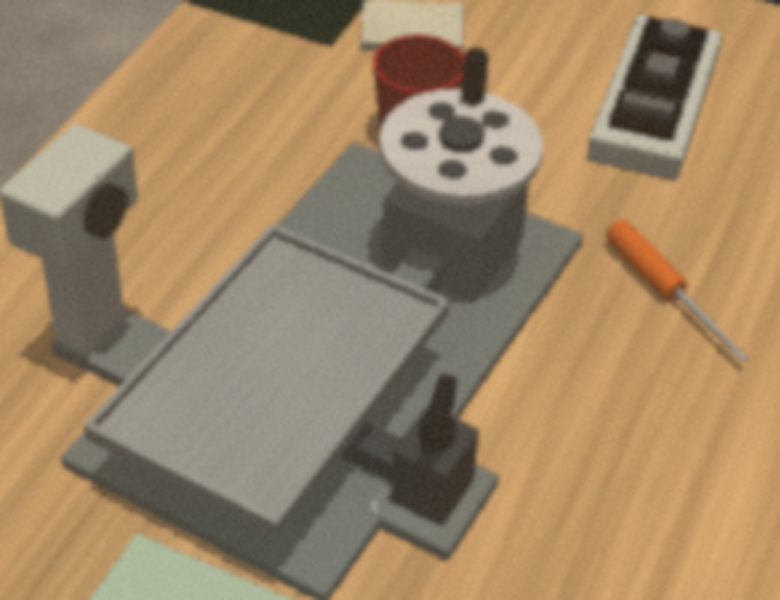

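Crop c1 confirms three flanged sleeves, with side tops at about (219,404), (252,424) and (303,447). The bushes are at (275,396) and (325,408). The keys run round, square, bar at scene (136,324), (159,310) and (183,296). The handle top is at scene (263,254) and side (348,183), and the knob is at side (338,293).

```bash
cat > h.py <<'E'
import numpy as np,cv2
from scipy.optimize import least_squares
from bench import robot
CAL={}
def cal(n):
    if n=="wrist" or n not in CAL: CAL[n]=robot.get_calibration(n)
    return CAL[n]
def onplane(n,uv,z,c=None):
    c=c or cal(n);f=240/np.tan(np.radians(c["vfov"]/2));T=np.array(c["T"])
    d=T[:3,:3]@np.array([(uv[0]-c["cx"])/f,(uv[1]-c["cy"])/f,1]);o=T[:3,3]
    return (o+d*(z-o[2])/d[2])
def proj(n,P,c=None):
    c=c or cal(n);f=240/np.tan(np.radians(c["vfov"]/2));T=np.array(c["T"])
    q=T[:3,:3].T@(np.array(P)-T[:3,3]);return np.array([c["cx"]+f*q[0]/q[2],c["cy"]+f*q[1]/q[2]])
E
python3 - <<'E'
from h import *
np.set_printoptions(precision=4,suppress=True)
S=np.array([[309.2,244.2],[386,212.2],[343.2,286.2],[421.2,247.8]]);D=np.array([[338.3,266],[281.7,339],[282.7,243.3],[219.3,308.3]])
L=[(-.08,-.12),(-.08,.12),(.08,-.12),(.08,.12)]
def pts(p):
    c,s=np.cos(p[2]),np.sin(p[2]);return [[p[0]+c*a-s*b,p[1]+s*a+c*b,p[3]] for a,b in L]
def r(p): return np.concatenate([np.r_[proj("scene",P)-u,proj("side",P)-v] for P,u,v in zip(pts(p),S,D)])
q=least_squares(r,[.55,.15,0,.075]);print("stage x y yaw rimz",q.x,q.fun.round(1))
for n,z,s,d in [("hub",.148,(278.8,253.8),(344,209)),("handle",.185,(262.8,254.2),(348.3,183.3)),("knob",.115,(338,205),(338,292.7)),
 ("round",.052,(135.6,324.2),(415.3,174.7)),("square",.052,(158.8,309.8),(410.3,186)),("bar",.052,(182.8,296.2),(406,199.3)),
 ("s1",.047,(399,172),(219,404.4)),("s2",.047,(423.5,190),(252.4,424)),("s3",.047,(440.5,206),(302.8,447)),("b1",.031,(375,188),(325,408)),("b2",.031,(402,204),(275,396))]:
    print(n,onplane("scene",s,z),onplane("side",d,z))
T=robot.get_calibration("wrist");o=robot.get_obs();print(T,o["tool_pos"])
E
```

```text
stage x y yaw rimz [ 0.6044  0.1039 -0.09    0.0713] [-1.5  0.3  1.5  0.6 -0.2 -1.2  0.7  2.1 -1.5  0.6 -2.  -2.3  1.9  0.7
 -1.1 -0.1]
hub [ 0.5599 -0.12    0.148 ] [ 0.5533 -0.1139  0.148 ]
handle [ 0.57   -0.1663  0.185 ] [ 0.5656 -0.1632  0.185 ]
knob [0.4793 0.1124 0.115 ] [0.4738 0.1009 0.115 ]
round [ 0.4736 -0.4562  0.052 ] [ 0.4702 -0.4521  0.052 ]
square [ 0.4669 -0.3963  0.052 ] [ 0.4669 -0.3953  0.052 ]
bar [ 0.4633 -0.3334  0.052 ] [ 0.4594 -0.334   0.052 ]
s1 [0.4119 0.3894 0.047 ] [0.5831 0.3918 0.047 ]
s2 [0.5132 0.3921 0.047 ] [0.5086 0.3982 0.047 ]
s3 [0.5899 0.3837 0.047 ] [0.4086 0.3968 0.047 ]
b1 [0.4119 0.2996 0.031 ] [0.4074 0.3044 0.031 ]
b2 [0.5092 0.3167 0.031 ] [0.5034 0.3236 0.031 ]
{'vfov': 58.61177502084423, 'cx': 315.57491748659334, 'cy': 246.13142888514557, 'T': array([[ 0.2885,  0.9257,  0.2446,  0.0878],
       [ 0.9575, -0.2783, -0.0759,  0.5488],
       [-0.0022,  0.2561, -0.9666,  0.3834],
       [ 0.    ,  0.    ,  0.    ,  1.    ]])} [0.1586 0.5262 0.2184]
```

```bash
cat >> h.py <<'E'
def to(x,y,z,yaw=3.05):
    "prints total tool-frame shift in mm (twist applied after) and twist deg"
    o=robot.get_obs();r=np.array(o["ee_rot"]);y0=r[2]
    R=cv2.Rodrigues(np.array([0,0,y0]))[0]@np.diag([1.,-1,-1])
    d=R.T@(np.array([x,y,z])-o["tool_pos"])*1000
    t=np.degrees((y0-yaw+np.pi)%(2*np.pi)-np.pi)
    print("shift",d.round(1),"twist",round(t,1),"tilt",r[:2].round(3),"w",round(o["width"],4),"F",np.round(o["wrist_force"],1),"t",round(o["time"],1),"pos",o["tool_pos"].round(4),"yaw",round(y0,3))
E
python3 -c "
from h import *
to(.46,.38,.2)"
```

```text
shift [-330.8  -52.9   18.4] twist -11.5 tilt [-3.14 -0.  ] w 0.0938 F [0.  0.5 0.1] t 0.1 pos [0.1586 0.5262 0.2184] yaw 2.849
```

Call:
carry_out([
  [92,[-47,-7.5,2.5],0],
  [92,[-47,-7.5,2.5],0],
  [92,[-47,-7.5,2.5],0],
  [92,[-47,-7.5,2.5],0],
  [92,[-47,-7.5,2.5],0],
  [92,[-47,-7.5,2.5],0],
  [92,[-47,-7.5,2.5],-5.7],
  [92,[0,0,0],-5.8],
])

```text
time: 0.9
tool_pos: [0.463, 0.3776, 0.1999]
ee_rot: [-3.138, -0.0, 3.046]
wrist_force: [-0.2, 0.7, -0.1]
width: 0.0601
finger_force: 0.0
```

Call:
carry_out([
  [92,[0,0,0],0],
  [92,[0,0,0],0],
])

```text
time: 1.1
tool_pos: [0.4582, 0.3814, 0.2015]
ee_rot: [-3.141, -0.001, 3.048]
wrist_force: [-0.0, 0.0, -0.4]
width: 0.0603
finger_force: 0.0
```

```bash
cat > look.py <<'E'
from h import *
import sys
c=robot.get_calibration("wrist");I=robot.snapshot("wrist");cv2.imwrite(f"pics/{sys.argv[1]}.png",I)
import pickle;pickle.dump(c,open("c.pkl","wb"))
E
python3 look.py w1; python3 -c "
from h import *
to(.46,.38,.2)"
```

```text
shift [-2.2 -1.6  1.8] twist -0.1 tilt [ 3.142 -0.   ] w 0.0603 F [-0.9  0.3 -0. ] t 1.1 pos [0.4579 0.3818 0.2018] yaw 3.049
```

View pics/w1.png

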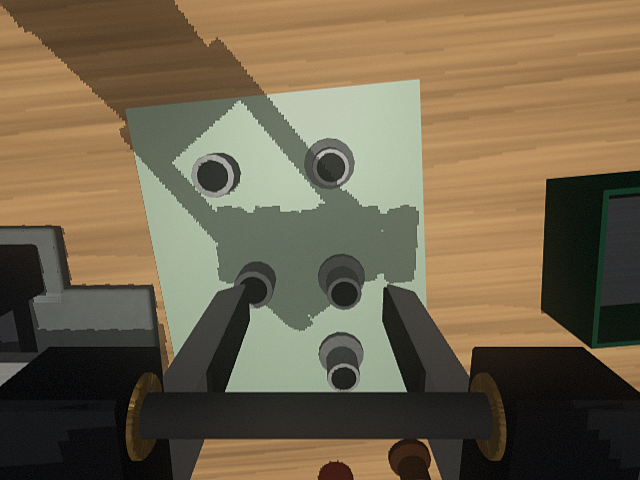

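The wrist view shows flanged necks at (331,166), (344,293) and (344,377), and bushes at (216,175) and (256,292).

```bash
python3 -c "
from h import *
import pickle;c=pickle.load(open('c.pkl','rb'))
for uv in [(331,166),(344,293),(344,377)]: print(onplane('wrist',uv,.047,c))
for uv in [(216,175),(256,290)]: print(onplane('wrist',uv,.031,c))
to(.411,.392,.12)"
```

```text
[0.4088927 0.3982872 0.047    ]
[0.50913636 0.4001701  0.047     ]
[0.58416137 0.39439332 0.047     ]
[0.40860769 0.3091182  0.031     ]
[0.50585064 0.3278168  0.031     ]
shift [47.7  5.8 81.8] twist -0.1 tilt [ 3.142 -0.   ] w 0.0603 F [-0.9  0.3 -0. ] t 1.1 pos [0.4579 0.3818 0.2018] yaw 3.049
```

Call:
carry_out([
  [92,[24.5,4.5,30],0],
  [92,[24.5,4.5,40],0],
  [92,[0,0,40],0],
  [92,[0,0,35],0],
  [92,[0,0,20],0],
  [92,[0,0,0],0],
  [92,[0,0,0],0],
])

```text
time: 1.85
tool_pos: [0.4101, 0.3956, 0.0377]
ee_rot: [3.141, 0.0, 3.05]
wrist_force: [-0.1, -0.5, 0.1]
width: 0.0597
finger_force: 0.0
```

Call:
carry_out([
  [255,[0,0,0],0],
  [255,[0,0,0],0],
  [255,[0,0,0],0],
  [255,[0,0,0],0],
  [255,[0,0,0],0],
])

```text
time: 2.35
tool_pos: [0.411, 0.3953, 0.0377]
ee_rot: [3.14, 0.001, 3.049]
wrist_force: [0.4, 1.0, 2.3]
width: 0.027
finger_force: 30.0
```

Call:
carry_out([
  [255,[0,0,-40],0],
  [255,[0,0,-45],0],
  [255,[0,0,-45],0],
  [255,[-26,-42,0],0],
  [255,[-26,-42,0],0],
  [255,[-26,-42,0],0],
  [255,[-26,-42,0],0],
  [255,[-26,-42,0],0],
])

```text
time: 3.15
tool_pos: [0.5211, 0.1719, 0.1668]
ee_rot: [-3.142, -0.0, 3.05]
wrist_force: [0.6, -0.4, -0.6]
width: 0.0266
finger_force: 30.0
```

Call:
carry_out([
  [255,[-26,-42,0],0],
  [255,[-26,-42,0],0],
  [255,[-26,-42,0],0],
  [255,[0,0,0],0],
  [255,[0,0,0],0],
  [255,[0,0,35],0],
  [255,[0,0,0],0],
  [255,[0,0,0],0],
])

```text
time: 3.95
tool_pos: [0.5855, 0.0426, 0.1312]
ee_rot: [3.141, -0.003, 3.052]
wrist_force: [0.7, -0.1, -0.4]
width: 0.0268
finger_force: 30.0
```

```bash
python3 look.py w2; python3 -c "
from h import *
cv2.imwrite('pics/sc2.png',robot.snapshot('side'))
to(.588,.04,.12)"
```

```text
shift [-1.  -2.2 13.5] twist 0.1 tilt [3.141e+00 2.000e-03] w 0.0268 F [ 0.7  0.6 -0.3] t 4.0 pos [0.5872 0.0422 0.1335] yaw 3.051
```

View pics/w2.png

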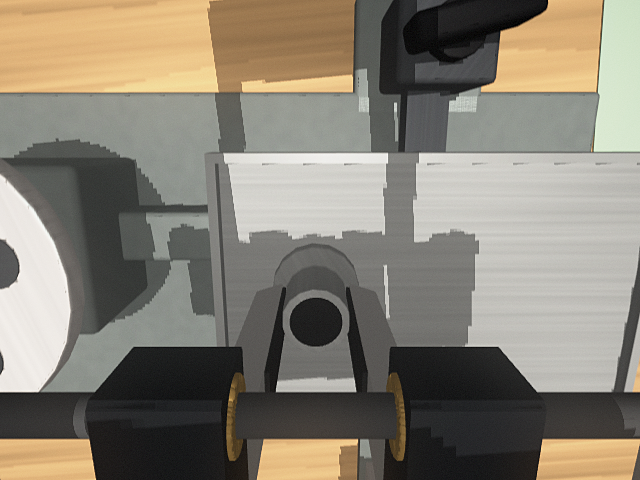

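Wrist view: the held sleeve is over the stage. The near rim runs along row 154, its -x/-y corner is at (207,154), and the knob bar is at upper right, around (480,25).

```bash
python3 -c "
from h import *
import pickle;c=pickle.load(open('c.pkl','rb'))
for z in (.07,.075,.08,.085): print(z,onplane('wrist',(207,154),z,c),onplane('scene',(309.2,244.2),z),onplane('side',(338.3,266),z))
"
```

```text
0.07 [ 0.51715961 -0.00682442  0.07      ] [ 0.51436224 -0.0041648   0.07      ] [ 0.51815535 -0.0097133   0.07      ]
0.075 [ 0.51705216 -0.00556694  0.075     ] [ 0.51831589 -0.0068516   0.075     ] [ 0.51650592 -0.00520263  0.075     ]
0.08 [ 0.5169447  -0.00430947  0.08      ] [ 0.52226954 -0.0095384   0.08      ] [ 0.51485648 -0.00069197  0.08      ]
0.085 [ 0.51683724 -0.00305199  0.085     ] [ 0.5262232  -0.01222519  0.085     ] [0.51320705 0.00381869 0.085     ]
```

Call:
carry_out([
  [255,[0,0,10],0],
  [255,[0,0,7],0],
  [255,[0,0,0],0],
  [255,[0,0,0],0],
])

```text
time: 4.45
tool_pos: [0.5866, 0.0411, 0.1146]
ee_rot: [3.142, -0.001, 3.049]
wrist_force: [0.4, -0.4, -0.2]
width: 0.0267
finger_force: 30.0
```

Call:
carry_out([
  [255,[0,0,2],0],
  [255,[0,0,0],0],
  [255,[0,0,2],0],
  [255,[0,0,0],0],
])

```text
time: 4.85
tool_pos: [0.5867, 0.0411, 0.1107]
ee_rot: [3.142, -0.0, 3.049]
wrist_force: [0.5, -0.1, -1.2]
width: 0.0263
finger_force: 30.0
```

Call:
carry_out([
  [255,[0,0,3],0],
  [255,[0,0,2],0],
  [255,[0,0,0],0],
  [255,[0,0,0],0],
])

```text
time: 5.25
tool_pos: [0.5871, 0.0411, 0.1068]
ee_rot: [3.142, 0.001, 3.05]
wrist_force: [-0.7, 0.4, 2.9]
width: 0.0271
finger_force: 3.0
```

Call:
carry_out([
  [255,[0,0,1],0],
  [255,[0,0,0],0],
  [255,[0,0,0],0],
])

```text
time: 5.55
tool_pos: [0.5874, 0.0411, 0.1062]
ee_rot: [3.141, 0.002, 3.05]
wrist_force: [-1.5, -0.1, 5.2]
width: 0.0269
finger_force: 30.0
```

Contact is felt at 5 N, so I'll release to a modest opening and lift.

Call:
carry_out([
  [120,[0,0,0],0],
  [120,[0,0,0],0],
  [120,[0,0,0],0],
  [120,[0,0,-30],0],
  [120,[0,0,-35],0],
  [92,[0,0,0],0],
  [92,[0,0,0],0],
])

```text
time: 6.25
tool_pos: [0.5873, 0.0412, 0.1705]
ee_rot: [3.141, 0.002, 3.05]
wrist_force: [0.4, 0.3, 0.4]
width: 0.0593
finger_force: 0.0
```

```bash
python3 look.py w3; python3 -c "
from h import *
cv2.imwrite('pics/sd3.png',robot.snapshot('side'))
to(.510,.397,.170)
a=cv2.imread('pics/w3.png');b=cv2.imread('pics/sd3.png')
cv2.imwrite('pics/m3.png',np.hstack([cv2.resize(a,(400,300)),cv2.resize(b[230:470,160:480],(400,300))]))
"
```

```text
shift [108.5 347.3  -1.9] twist -0.0 tilt [-3.142e+00 -3.000e-03] w 0.0598 F [ 1.  -0.5 -1.5] t 6.3 pos [0.586  0.0412 0.1681] yaw 3.049
```

View pics/m3.png

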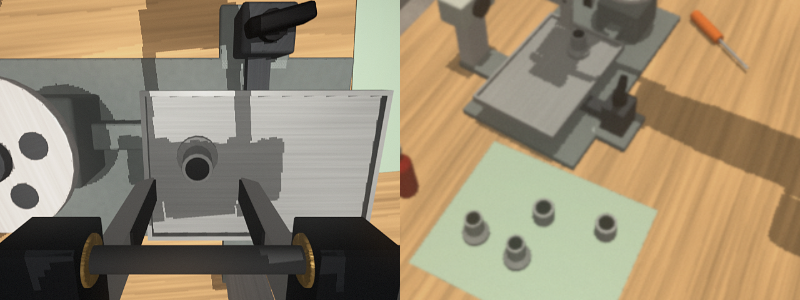

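The first sleeve stands on the stage, and the other two haven't moved (side (218,404) and (252,424)). Next is the middle sleeve.

Call:
carry_out([
  [92,[13.5,43.4,0],0],
  [92,[13.5,43.4,0],0],
  [92,[13.5,43.4,0],0],
  [92,[13.5,43.4,0],0],
  [92,[13.5,43.4,0],0],
  [92,[13.5,43.4,0],0],
  [92,[13.5,43.4,0],0],
  [92,[13.5,43.4,0],0],
])

```text
time: 7.15
tool_pos: [0.5098, 0.398, 0.1675]
ee_rot: [-3.139, -0.003, 3.05]
wrist_force: [1.0, 0.2, -0.2]
width: 0.06
finger_force: 0.0
```

Call:
carry_out([
  [92,[0,0,0],0],
  [92,[0,0,40],0],
  [92,[0,0,40],0],
  [92,[0,0,35],0],
  [92,[0,0,17],0],
  [92,[0,0,0],0],
  [92,[0,0,0],0],
])

```text
time: 7.85
tool_pos: [0.511, 0.396, 0.0371]
ee_rot: [-3.14, -0.002, 3.049]
wrist_force: [-0.3, 0.6, 0.4]
width: 0.0599
finger_force: 0.0
```

Call:
carry_out([
  [255,[0,0,0],0],
  [255,[0,0,0],0],
  [255,[0,0,0],0],
  [255,[0,0,0],0],
  [255,[0,0,0],0],
])

```text
time: 8.35
tool_pos: [0.5116, 0.3974, 0.0389]
ee_rot: [3.14, 0.001, 3.05]
wrist_force: [0.3, 0.8, 2.4]
width: 0.0268
finger_force: 30.0
```

Call:
carry_out([
  [255,[0,0,-40],0],
  [255,[0,0,-45],0],
  [255,[0,0,-43],0],
  [255,[-15.5,-40.3,0],0],
  [255,[-15.5,-40.3,0],0],
  [255,[-15.5,-40.3,0],0],
  [255,[-15.5,-40.3,0],0],
  [255,[-15.5,-40.3,0],0],
])

```text
time: 9.15
tool_pos: [0.5698, 0.1874, 0.1657]
ee_rot: [-3.141, -0.0, 3.05]
wrist_force: [0.0, 0.6, -0.5]
width: 0.0267
finger_force: 30.0
```

Call:
carry_out([
  [255,[-15.5,-40.3,0],0],
  [255,[-15.5,-40.3,0],0],
  [255,[0,0,0],0],
  [255,[0,0,30],0],
  [255,[0,0,20],0],
  [255,[0,0,4],0],
  [255,[0,0,0],0],
  [255,[0,0,0],0],
])

```text
time: 9.95
tool_pos: [0.5939, 0.1065, 0.1132]
ee_rot: [3.141, 0.002, 3.05]
wrist_force: [-0.2, -0.9, -1.3]
width: 0.0266
finger_force: 30.0
```

Call:
carry_out([
  [255,[0,0,1.5],0],
  [255,[0,0,0],0],
  [255,[0,0,0],0],
])

```text
time: 10.25
tool_pos: [0.5937, 0.106, 0.1112]
ee_rot: [3.141, 0.001, 3.05]
wrist_force: [0.5, 1.5, -1.1]
width: 0.0266
finger_force: 30.0
```

Call:
carry_out([
  [255,[0,0,1.5],0],
  [255,[0,0,1],0],
  [255,[0,0,0],0],
  [255,[0,0,0],0],
])

```text
time: 10.65
tool_pos: [0.5934, 0.1059, 0.108]
ee_rot: [3.141, 0.0, 3.049]
wrist_force: [0.4, -0.5, 0.1]
width: 0.0265
finger_force: 30.0
```

Call:
carry_out([
  [255,[0,0,1.3],0],
  [255,[0,0,0],0],
  [255,[0,0,0],0],
])

```text
time: 10.95
tool_pos: [0.5934, 0.1059, 0.108]
ee_rot: [3.141, 0.001, 3.049]
wrist_force: [-2.7, -0.2, 5.8]
width: 0.0266
finger_force: 30.0
```

Call:
carry_out([
  [120,[0,0,0],0],
  [120,[0,0,0],0],
  [120,[0,0,0],0],
  [120,[0,0,-30],0],
  [92,[0,0,-30],0],
  [92,[4.7,40.5,0],0],
  [92,[4.7,40.5,0],0],
  [92,[4.7,40.5,0],0],
])

```text
time: 11.75
tool_pos: [0.5906, 0.2292, 0.1668]
ee_rot: [3.141, 0.001, 3.048]
wrist_force: [0.6, -0.1, -0.4]
width: 0.06
finger_force: 0.0
```

Call:
carry_out([
  [92,[4.7,40.5,0],0],
  [92,[4.7,40.5,0],0],
  [92,[4.7,40.5,0],0],
  [92,[4.7,40.5,0],0],
  [92,[0,0,0],0],
])

```text
time: 12.25
tool_pos: [0.585, 0.3964, 0.1649]
ee_rot: [3.14, -0.002, 3.056]
wrist_force: [-0.1, -0.1, 0.6]
width: 0.0601
finger_force: 0.0
```

```bash
python3 look.py w4; python3 -c "
from h import *
cv2.imwrite('pics/sd4.png',robot.snapshot('side'))
to(.586,.391,.037)
a=cv2.imread('pics/w4.png');b=cv2.imread('pics/sd4.png')
cv2.imwrite('pics/m4.png',np.hstack([cv2.resize(a,(400,300)),cv2.resize(b[230:470,160:480],(400,300))]))
"
```

```text
shift [  0.2  -0.9 128.6] twist 0.1 tilt [-3.14e+00 -1.00e-03] w 0.0598 F [-0.3 -0.3  0.1] t 12.3 pos [0.5862 0.3919 0.1656] yaw 3.051
```

View pics/m4.png

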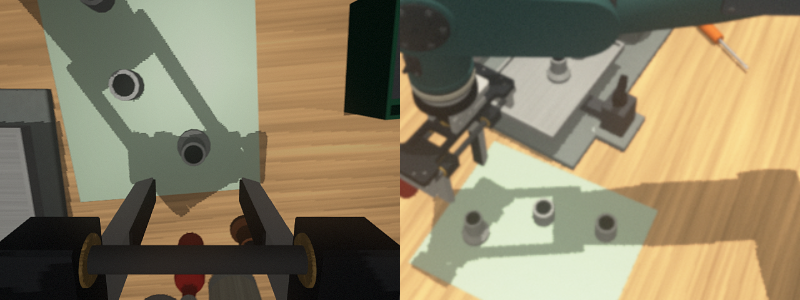

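```bash
python3 -c "
from h import *
import pickle;c=pickle.load(open('c.pkl','rb'))
print(onplane('wrist',(309,245),.047,c),onplane('side',(218,404),.047))
print(onplane('side',(165,383),0),onplane('side',(148,422),0),onplane('side',(115,396),0))"
```

```text
[0.58449959 0.39294515 0.047     ] [0.58520834 0.39194194 0.047     ]
[0.72382209 0.37928917 0.        ] [0.70176165 0.46097067 0.        ] [0.7935997  0.44540614 0.        ]
```

Clear of the bottles.

Call:
carry_out([
  [92,[0,0,40],0],
  [92,[0,0,40],0],
  [92,[0,0,35],0],
  [92,[0,0,13],0],
  [92,[0,0,0],0],
  [92,[0,0,0],0],
])

```text
time: 12.95
tool_pos: [0.5879, 0.391, 0.0407]
ee_rot: [3.14, 0.002, 3.048]
wrist_force: [0.1, -0.3, 0.4]
width: 0.0596
finger_force: 0.0
```

Call:
carry_out([
  [255,[0,0,0],0],
  [255,[0,0,0],0],
  [255,[0,0,0],0],
  [255,[0,0,0],0],
  [255,[0,0,0],0],
])

```text
time: 13.45
tool_pos: [0.5869, 0.3917, 0.0394]
ee_rot: [3.141, 0.001, 3.05]
wrist_force: [0.3, 0.7, 1.4]
width: 0.0265
finger_force: 30.0
```

Call:
carry_out([
  [255,[0,0,-40],0],
  [255,[0,0,-45],0],
  [255,[0,0,-43],0],
  [255,[-6.6,-43.7,0],0],
  [255,[-6.6,-43.7,0],0],
  [255,[-6.6,-43.7,0],0],
  [255,[-6.6,-43.7,0],0],
  [255,[-6.6,-43.7,0],0],
])

```text
time: 14.25
tool_pos: [0.599, 0.169, 0.1663]
ee_rot: [-3.141, -0.001, 3.05]
wrist_force: [-0.1, 0.2, -1.1]
width: 0.0269
finger_force: 30.0
```

Call:
carry_out([
  [255,[0,0,0],0],
  [255,[0,0,0],0],
  [255,[0,0,30],0],
  [255,[0,0,20],0],
  [255,[0,0,4],0],
  [255,[0,0,2],0],
  [255,[0,0,0],0],
  [255,[0,0,0],0],
])

```text
time: 15.05
tool_pos: [0.6002, 0.1713, 0.1123]
ee_rot: [3.141, 0.003, 3.05]
wrist_force: [-0.2, -0.3, -1.5]
width: 0.0268
finger_force: 30.0
```

Call:
carry_out([
  [255,[0,0,1],0],
  [255,[0,0,1],0],
  [255,[0,0,0],0],
  [255,[0,0,0],0],
])

```text
time: 15.45
tool_pos: [0.5994, 0.1706, 0.1088]
ee_rot: [3.141, 0.0, 3.049]
wrist_force: [0.3, -0.2, -0.8]
width: 0.0269
finger_force: 30.0
```

Call:
carry_out([
  [255,[0,0,1],0],
  [255,[0,0,0],0],
  [255,[0,0,0],0],
])

```text
time: 15.75
tool_pos: [0.5996, 0.1706, 0.1084]
ee_rot: [3.141, 0.001, 3.049]
wrist_force: [-1.3, -0.8, 3.5]
width: 0.0267
finger_force: 30.0
```

Call:
carry_out([
  [255,[0,0,0.7],0],
  [255,[0,0,0],0],
  [255,[0,0,0],0],
])

```text
time: 16.05
tool_pos: [0.5996, 0.1706, 0.1085]
ee_rot: [3.141, 0.001, 3.05]
wrist_force: [-2.6, -1.2, 5.6]
width: 0.0269
finger_force: 30.0
```

Call:
carry_out([
  [120,[0,0,0],0],
  [120,[0,0,0],0],
  [120,[0,0,0],0],
  [120,[0,0,-35],0],
  [92,[0,0,-45],0],
  [92,[31,-23,-12],0],
  [92,[31,-23,0],0],
  [92,[31,-23,0],0],
])

```text
time: 16.85
tool_pos: [0.4999, 0.11, 0.1994]
ee_rot: [3.141, 0.001, 3.05]
wrist_force: [-0.3, -0.8, 0.5]
width: 0.06
finger_force: 0.0
```

Call:
carry_out([
  [92,[0,0,0],0],
  [92,[0,0,0],0],
])

```text
time: 17.05
tool_pos: [0.5004, 0.1104, 0.1991]
ee_rot: [3.141, 0.001, 3.049]
wrist_force: [-0.0, -0.3, 0.2]
width: 0.0599
finger_force: 0.0
```

```bash
python3 look.py w5; python3 -c "
from h import *
to(.475,.11,.109)"
```

```text
shift [26.  -3.1 90.1] twist -0.0 tilt [3.141e+00 1.000e-03] w 0.0603 F [-1.1  0.2 -0.1] t 17.1 pos [0.5011 0.1107 0.1991] yaw 3.049
```

View pics/w5.png

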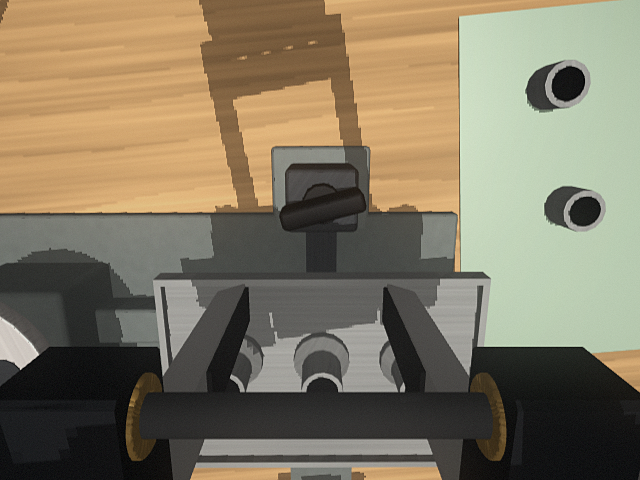

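The wrist view shows three sleeves standing on the tray. The knob bar spans about (282,220) to (366,198), centred at (324,209). The bushes are still on the mat.

```bash
python3 -c "
from h import *
import pickle;c=pickle.load(open('c.pkl','rb'))
I=cv2.imread('pics/w5.png')
a=onplane('wrist',(287,231),.115,c);b=onplane('wrist',(366,209),.115,c);print('edge',a,b,np.linalg.norm(a-b),'angle',np.degrees(np.arctan2(b[1]-a[1],b[0]-a[0])))
print('ctr',onplane('wrist',(324,209),.115,c), onplane('wrist',(324,213),.115,c))
R=np.array(c['T'])[:3,:3]
print(I[180:240:4,324].tolist())
print('corner1',onplane('wrist',(153,275),.075,c),'c2',onplane('wrist',(490,275),.075,c))
"
```

```text
edge [0.48160981 0.09593831 0.115     ] [0.4727107  0.14371331 0.115     ] 0.04859676487466187 angle 100.55162827986099
ctr [0.47042285 0.11908667 0.115     ] [0.47280191 0.11887797 0.115     ]
[[74, 79, 78], [23, 27, 33], [51, 52, 57], [52, 56, 60], [18, 21, 26], [25, 25, 30], [37, 40, 44], [42, 46, 48], [39, 38, 42], [34, 36, 38], [25, 28, 29], [36, 34, 36], [43, 43, 43], [43, 42, 41], [43, 45, 43]]
corner1 [ 0.51356472 -0.00613086  0.075     ] c2 [0.53577693 0.23280742 0.075     ]
```

Call:
carry_out([
  [146,[31.5,5,0],0],
  [146,[0,0,0],8.2],
  [146,[0,0,0],8.2],
  [146,[0,0,0],8.2],
  [146,[0,0,0],8.2],
  [146,[0,0,0],8.2],
  [146,[0,0,0],8.2],
  [146,[0,0,0],8.2],
])

```text
time: 17.9
tool_pos: [0.471, 0.1191, 0.1989]
ee_rot: [3.141, -0.0, 2.043]
wrist_force: [0.9, -0.6, 1.0]
width: 0.0402
finger_force: 0.0
```

Call:
carry_out([
  [146,[0,0,0],8.2],
  [146,[0,0,0],8.2],
  [146,[0,0,0],0],
  [146,[0,0,0],0],
])

```text
time: 18.3
tool_pos: [0.4704, 0.1188, 0.1988]
ee_rot: [-3.141, -0.0, 1.765]
wrist_force: [-0.3, 0.7, -0.9]
width: 0.0403
finger_force: 0.0
```

```bash
python3 -c "
from h import *
to(.470,.1185,.099,np.radians(100.5));print(robot.get_obs()['joint_positions'].round(3))"
```

```text
shift [-0.2 -0.5 99.8] twist 0.6 tilt [-3.141 -0.   ] w 0.0403 F [-0.3  0.7 -0.9] t 18.3 pos [0.4704 0.1188 0.1988] yaw 1.765
[ 0.13  -0.053  1.554  0.     1.641 -0.064]
```

Call:
carry_out([
  [146,[0,0,40],0],
  [146,[0,0,40],0],
  [146,[0,0,12],0],
  [146,[0,0,6],0],
  [146,[0,0,0],0],
  [146,[0,0,0],0],
])

```text
time: 18.9
tool_pos: [0.471, 0.1186, 0.103]
ee_rot: [3.138, 0.0, 1.762]
wrist_force: [-0.0, -0.1, 0.5]
width: 0.04
finger_force: 0.0
```

Call:
carry_out([
  [255,[0,0,0],0],
  [255,[0,0,0],0],
  [255,[0,0,0],0],
  [255,[0,0,0],0],
  [255,[0,0,0],0],
])

```text
time: 19.4
tool_pos: [0.4712, 0.1186, 0.1032]
ee_rot: [3.137, 0.0, 1.761]
wrist_force: [0.9, 1.9, 5.4]
width: 0.0126
finger_force: 31.3
```

Call:
carry_out([
  [255,[0,0,0],-8.5],
  [255,[0,0,0],-8.5],
  [255,[0,0,0],-8.5],
  [255,[0,0,0],-8.5],
  [255,[0,0,0],-8.5],
  [255,[0,0,0],-8.5],
  [255,[0,0,0],-8.5],
  [255,[0,0,0],-8.5],
])

```text
time: 20.2
tool_pos: [0.4701, 0.1175, 0.1032]
ee_rot: [-3.14, 0.002, 2.954]
wrist_force: [-2.2, -3.5, 8.8]
width: 0.0129
finger_force: 31.7
```

Call:
carry_out([
  [255,[0,0,0],0],
  [255,[0,0,0],0],
  [255,[0,0,0],0],
])

```text
time: 20.5
tool_pos: [0.47, 0.1175, 0.1032]
ee_rot: [-3.14, 0.002, 2.948]
wrist_force: [-1.6, -2.2, 8.1]
width: 0.0128
finger_force: 31.5
```

```bash
python3 -c "
from h import *
to(.470,.1185,.099,np.radians(100.5));print(robot.get_obs()['wrist_torque'])"
```

```text
shift [0.2 1.  4.2] twist 68.4 tilt [-3.14e+00  2.00e-03] w 0.0128 F [-1.6 -2.2  8.1] t 20.5 pos [0.47   0.1175 0.1032] yaw 2.948
[-0.43914477  0.58789679  0.07156833]
```

Call:
carry_out([
  [255,[0,0,0],-3],
  [255,[0,0,0],0],
  [255,[0,0,0],0],
])

```text
time: 20.8
tool_pos: [0.47, 0.1174, 0.1032]
ee_rot: [-3.14, 0.002, 3.001]
wrist_force: [-3.6, -3.0, 8.6]
width: 0.0129
finger_force: 31.5
```

```bash
python3 -c "
from h import *
to(.470,.1185,.099,np.radians(100.5));print(robot.get_obs()['wrist_torque'])"
```

```text
shift [0.2 1.1 4.2] twist 71.4 tilt [-3.14e+00  2.00e-03] w 0.0129 F [-3.6 -3.   8.6] t 20.8 pos [0.47   0.1174 0.1032] yaw 3.001
[-0.53163297  0.56785652  0.07783578]
```

Call:
carry_out([
  [146,[0,0,0],0],
  [146,[0,0,0],0],
  [146,[0,0,-45],0],
  [146,[0,0,-45],0],
  [146,[0,0,-45],0],
  [146,[0,0,-25],0],
  [146,[-18.5,-41,0],0],
  [146,[-18.5,-41,0],0],
])

```text
time: 21.6
tool_pos: [0.4953, 0.032, 0.263]
ee_rot: [3.141, 0.004, 3.004]
wrist_force: [0.4, -0.7, -0.2]
width: 0.0403
finger_force: 0.0
```

Call:
carry_out([
  [146,[-18.5,-41,0],0],
  [146,[-18.5,-41,0],0],
  [146,[-18.5,-41,0],0],
  [146,[-18.5,-41,0],0],
  [146,[0,0,0],0],
  [146,[0,0,0],0],
])

```text
time: 22.2
tool_pos: [0.5447, -0.1414, 0.2604]
ee_rot: [3.141, -0.001, 2.999]
wrist_force: [0.9, -0.6, -0.1]
width: 0.0402
finger_force: 0.0
```

```bash
python3 look.py w6; python3 -c "
from h import *
to(.5678,-.165,.166,3.0)"
```

```text
shift [-26.4 -21.1  94.8] twist 0.0 tilt [ 3.141e+00 -1.000e-03] w 0.0403 F [-0.3  1.   0.1] t 22.2 pos [ 0.5447 -0.1404  0.2608] yaw 3.0
```

View pics/w6.png

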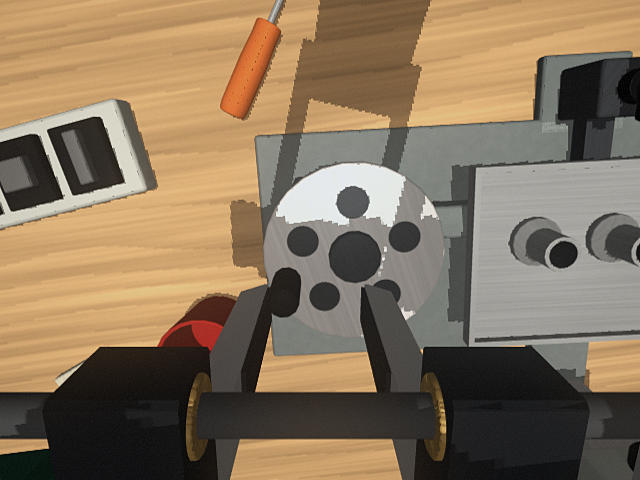

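The wrist view shows the wheel disc spanning columns 264–444 and rows 162–340, with the hub at (354,257) and the handle pin top at about (286,303).

```bash
python3 -c "
from h import *
import pickle;c=pickle.load(open('c.pkl','rb'))
for uv,z in [((354,250.5),.138),((354,257),.148),((286,303),.185),((285,277),.142)]: print(onplane('wrist',uv,z,c))
"
```

```text
[ 0.55354565 -0.11461172  0.138     ]
[ 0.55521717 -0.11569582  0.148     ]
[ 0.56689183 -0.16163867  0.185     ]
[ 0.56460817 -0.16485636  0.142     ]
```

Call:
carry_out([
  [146,[-24.5,-20.5,0],0],
  [146,[0,0,0],0],
  [146,[0,0,35],0],
  [146,[0,0,35],0],
  [146,[0,0,24],0],
  [146,[0,0,0],0],
  [146,[0,0,0],0],
])

```text
time: 22.95
tool_pos: [0.5662, -0.1632, 0.1678]
ee_rot: [3.141, 0.0, 3.002]
wrist_force: [0.4, -0.1, -0.6]
width: 0.0405
finger_force: 0.0
```

Call:
carry_out([
  [255,[0,0,0],0],
  [255,[0,0,0],0],
  [255,[0,0,0],0],
  [255,[0,0,0],0],
])

```text
time: 23.35
tool_pos: [0.567, -0.1652, 0.1689]
ee_rot: [-3.14, 0.003, 3.0]
wrist_force: [-0.6, -0.9, 4.8]
width: 0.0191
finger_force: 30.0
```

```bash
cat > crank.py <<'E'
from h import *
import sys
C=np.array([.555,-.1155]);step,n=float(sys.argv[1]),int(sys.argv[2])
o=robot.get_obs();p=o["tool_pos"][:2]-C;a=np.arctan2(p[1],p[0]);print("r",np.hypot(*p),"ang",np.degrees(a),"F",o["wrist_force"].round(1),"Tz",o["wrist_torque"].round(2),"w",o["width"],"j6",o["joint_positions"].round(2),"rot",o["ee_rot"].round(3))
y=o["ee_rot"][2];R=np.array([[np.cos(y),np.sin(y)],[np.sin(y),-np.cos(y)]])
t=a-np.radians(step)*np.arange(n+1);P=C+.05*np.c_[np.cos(t),np.sin(t)];P[0]=o["tool_pos"][:2]
print((np.diff(P,axis=0)*1000@R).round(1).tolist())
E
python3 crank.py 22.5 16
```

```text
r 0.051146016847600256 ang -76.40754019691848 F [-0.6 -0.9  4.8] Tz [-0.16  0.08 -0.02] w 0.019125562645133744 j6 [-0.38  0.19  1.36 -0.    1.59 -1.81] rot [-3.14e+00  3.00e-03  3.00e+00]
[[19.6, -2.5], [19.1, 4.1], [16.1, 11.1], [10.6, 16.4], [3.5, 19.2], [-4.1, 19.1], [-11.1, 16.1], [-16.4, 10.6], [-19.2, 3.5], [-19.1, -4.1], [-16.1, -11.1], [-10.6, -16.4], [-3.5, -19.2], [4.1, -19.1], [11.1, -16.1], [16.4, -10.6]]
```

Call:
carry_out([
  [255,[19.6,-2.5,0],0],
  [255,[19.1,4.1,0],0],
  [255,[16.1,11.1,0],0],
  [255,[10.6,16.4,0],0],
  [255,[3.5,19.2,0],0],
  [255,[-4.1,19.1,0],0],
  [255,[-11.1,16.1,0],0],
  [255,[-16.4,10.6,0],0],
])

```text
time: 24.15
tool_pos: [0.5429, -0.0679, 0.1688]
ee_rot: [-3.135, 0.002, 3.0]
wrist_force: [-1.6, -11.0, 6.0]
width: 0.0193
finger_force: 30.0
```

```bash
python3 crank.py 22.5 8
```

```text
r 0.04913114267916495 ang 104.31314516411187 F [ -1.6 -11.    6. ] Tz [-2.13  0.23 -0.03] w 0.01934027434092883 j6 [-0.22  0.09  1.46 -0.01  1.58 -1.65] rot [-3.135e+00  2.000e-03  3.000e+00]
[[-18.8, 4.6], [-19.1, -3.8], [-16.2, -10.9], [-10.8, -16.2], [-3.8, -19.1], [3.8, -19.1], [10.9, -16.2], [16.2, -10.8]]
```

```bash
sed -i 's/-.1155/-.1166/' crank.py; python3 crank.py 22.5 8
```

```text
r 0.050197734245499996 ang 104.00274692068074 F [ -1.6 -11.    6. ] Tz [-2.13  0.23 -0.03] w 0.01934027434092883 j6 [-0.22  0.09  1.46 -0.01  1.58 -1.65] rot [-3.135e+00  2.000e-03  3.000e+00]
[[-19.2, 3.5], [-19.1, -3.9], [-16.2, -10.9], [-10.7, -16.3], [-3.7, -19.2], [3.9, -19.1], [10.9, -16.2], [16.3, -10.7]]
```

Call:
carry_out([
  [255,[-19.2,1.7,0],0],
  [255,[-19.1,-3.9,0],0],
  [255,[-16.2,-10.9,0],0],
  [255,[-10.7,-16.3,0],0],
  [255,[-3.7,-19.2,0],0],
  [255,[3.9,-19.1,0],0],
  [255,[10.9,-16.2,0],0],
  [255,[16.3,-10.7,0],0],
])

```text
time: 24.95
tool_pos: [0.5688, -0.1649, 0.1688]
ee_rot: [3.14, 0.006, 3.001]
wrist_force: [2.6, 4.7, 5.7]
width: 0.0199
finger_force: 30.0
```

```bash
python3 crank.py 22.5 8
```

```text
r 0.0502374408009731 ang -74.00195727779544 F [2.6 4.7 5.7] Tz [ 1.06 -0.55  0.04] w 0.01988320728300488 j6 [-0.38  0.19  1.35  0.    1.59 -1.81] rot [3.14  0.006 3.001]
[[19.1, -4.1], [19.2, 3.3], [16.5, 10.4], [11.3, 15.9], [4.3, 19.0], [-3.3, 19.2], [-10.4, 16.5], [-15.9, 11.3]]
```

Call:
carry_out([
  [255,[19.1,-4.1,0],0],
  [255,[19.2,3.3,0],0],
  [255,[16.5,10.4,0],0],
  [255,[11.3,15.9,0],0],
  [255,[4.3,19.0,0],0],
  [255,[-3.3,19.2,0],0],
  [255,[-10.4,16.5,0],0],
  [255,[-15.9,11.3,0],0],
])

```text
time: 25.75
tool_pos: [0.5388, -0.0694, 0.1688]
ee_rot: [-3.138, 0.001, 3.0]
wrist_force: [-2.5, -6.7, 6.7]
width: 0.0194
finger_force: 30.0
```

Call:
carry_out([
  [255,[-19.1,4.1,0],0],
  [255,[-19.2,-3.3,0],0],
  [255,[-16.5,-10.4,0],0],
  [255,[-11.3,-15.9,0],0],
  [255,[-4.3,-19.0,0],0],
])

```text
time: 26.25
tool_pos: [0.6061, -0.1199, 0.1689]
ee_rot: [3.136, 0.007, 3.004]
wrist_force: [3.0, 4.0, 5.6]
width: 0.0192
finger_force: 30.0
```

```bash
python3 crank.py 15 10
```

```text
r 0.051173892638003184 ang -3.7117068699034417 F [3.  4.  5.6] Tz [ 0.77 -0.38 -0.  ] w 0.01921811520302007 j6 [-0.29  0.25  1.29  0.01  1.6  -1.72] rot [3.136 0.007 3.004]
[[1.9, -13.1], [4.1, -12.4], [7.2, -10.9], [9.8, -8.7], [11.7, -5.9], [12.8, -2.6], [13.0, 0.8], [12.4, 4.1], [10.9, 7.2], [8.7, 9.8]]
```

Call:
carry_out([
  [255,[1.9,-13.1,0],0],
  [255,[4.1,-12.4,0],0],
  [255,[7.2,-10.9,0],0],
  [255,[9.8,-8.7,0],0],
  [255,[11.7,-5.9,0],0],
  [255,[12.8,-2.6,0],0],
])

```text
time: 26.85
tool_pos: [0.5494, -0.1663, 0.1688]
ee_rot: [3.135, 0.005, 3.002]
wrist_force: [4.3, 9.5, 6.8]
width: 0.0197
finger_force: 30.0
```

```bash
python3 crank.py 15 8
```

```text
r 0.049977023998824505 ang -96.43574661817303 F [4.3 9.5 6.8] Tz [ 1.84 -0.99  0.02] w 0.019653189809355726 j6 [-0.4   0.15  1.4   0.01  1.59 -1.83] rot [3.135 0.005 3.002]
[[13.0, 1.3], [12.2, 4.7], [10.6, 7.7], [8.2, 10.1], [5.3, 11.9], [2.1, 12.9], [-1.4, 13.0], [-4.7, 12.2]]
```

Call:
carry_out([
  [255,[13.0,2.8,0],0],
  [255,[12.2,4.7,0],0],
  [255,[10.6,7.7,0],0],
  [255,[8.2,10.1,0],0],
])

```text
time: 27.25
tool_pos: [0.5105, -0.1373, 0.1688]
ee_rot: [3.141, 0.009, 3.001]
wrist_force: [8.4, 1.0, 2.1]
width: 0.019
finger_force: 30.0
```

```bash
python3 crank.py 12 8
```

```text
r 0.04904890374654845 ang -154.9936231437412 F [8.4 1.  2.1] Tz [ 0.13 -1.74  0.04] w 0.018986365105155133 j6 [-0.37  0.05  1.51  0.    1.57 -1.8 ] rot [3.141 0.009 3.001]
[[5.6, 8.8], [2.7, 10.1], [0.6, 10.4], [-1.6, 10.3], [-3.7, 9.8], [-5.7, 8.8], [-7.4, 7.4], [-8.8, 5.7]]
```

Call:
carry_out([
  [255,[4.0,8.8,0],0],
  [255,[2.7,10.1,0],0],
  [255,[0.6,10.4,0],0],
  [255,[-1.6,10.3,0],0],
])

```text
time: 27.65
tool_pos: [0.5091, -0.0993, 0.1688]
ee_rot: [-3.138, 0.005, 3.0]
wrist_force: [2.8, -5.3, 4.3]
width: 0.0193
finger_force: 30.0
```

```bash
python3 crank.py 12 8
```

```text
r 0.04903872945004221 ang 159.28746629486523 F [ 2.8 -5.3  4.3] Tz [-0.89 -0.64 -0.  ] w 0.01926956912932181 j6 [-0.3   0.03  1.53 -0.    1.57 -1.73] rot [-3.138  0.005  3.   ]
[[-2.4, 10.1], [-5.3, 9.0], [-7.1, 7.7], [-8.5, 6.1], [-9.6, 4.2], [-10.2, 2.1], [-10.5, -0.1], [-10.2, -2.3]]
```

Call:
carry_out([
  [255,[-2.4,10.1,0],0],
  [255,[-5.3,9.0,0],0],
  [255,[-7.1,7.7,0],0],
])

```text
time: 27.95
tool_pos: [0.5232, -0.0963, 0.1689]
ee_rot: [-3.091, 0.002, 2.989]
wrist_force: [14.8, -56.7, -7.1]
width: 0.0176
finger_force: 26.8
```

```bash
python3 crank.py 12 8
```

```text
r 0.037741627297247525 ang 147.4974078155583 F [ 14.8 -56.7  -7.1] Tz [-9.72 -3.11  0.9 ] w 0.017615357530138542 j6 [-0.26  0.06  1.5  -0.05  1.57 -1.68] rot [-3.091e+00  2.000e-03  2.989e+00]
[[6.0, 14.0], [-7.0, 7.8], [-8.4, 6.2], [-9.5, 4.3], [-10.2, 2.2], [-10.5, 0.0], [-10.2, -2.1], [-9.6, -4.2]]
```

Call:
carry_out([
  [255,[7.1,-7.7,0],0],
  [255,[4.0,-7.0,0],0],
  [255,[0,0,0],0],
  [255,[0,0,0],0],
])

```text
time: 28.35
tool_pos: [0.5122, -0.086, 0.1662]
ee_rot: [3.141, -0.003, 3.0]
wrist_force: [0.8, 0.6, -0.8]
width: 0.0005
finger_force: 0.0
```

```bash
python3 crank.py -10 10
```

```text
r 0.05266979393410357 ang 144.4184523570259 F [ 0.8  0.6 -0.8] Tz [ 0.02 -0.04  0.  ] w 0.00048267443111236016 j6 [-0.28  0.04  1.53  0.    1.58 -1.71] rot [ 3.141e+00 -3.000e-03  3.000e+00]
[[1.0, -9.3], [1.9, -8.5], [0.4, -8.7], [-1.1, -8.6], [-2.6, -8.3], [-4.0, -7.7], [-5.3, -6.9], [-6.4, -5.9], [-7.4, -4.7], [-8.1, -3.3]]
```

The stop gave 57 N and the pin slipped out of the jaws. I'll lift off and look.

Call:
carry_out([
  [255,[0,0,-35],0],
  [255,[0,0,-35],0],
  [255,[0,0,-25],0],
  [146,[-40,-28,0],0],
  [146,[0,-21,0],0],
  [146,[0,0,0],0],
  [146,[0,0,0],0],
])

```text
time: 29.05
tool_pos: [0.5455, -0.1397, 0.2612]
ee_rot: [3.14, -0.002, 3.001]
wrist_force: [-0.4, 0.1, 0.7]
width: 0.0289
finger_force: 0.0
```

```bash
python3 look.py w7; python3 -c "
from h import *
to(.51,-.098,.166,3.0)"
```

```text
shift [41.  36.  95.6] twist 0.1 tilt [ 3.141e+00 -1.000e-03] w 0.0332 F [-0.3 -0.1 -0.9] t 29.1 pos [ 0.5456 -0.1394  0.2616] yaw 3.001
```

View pics/w7.png

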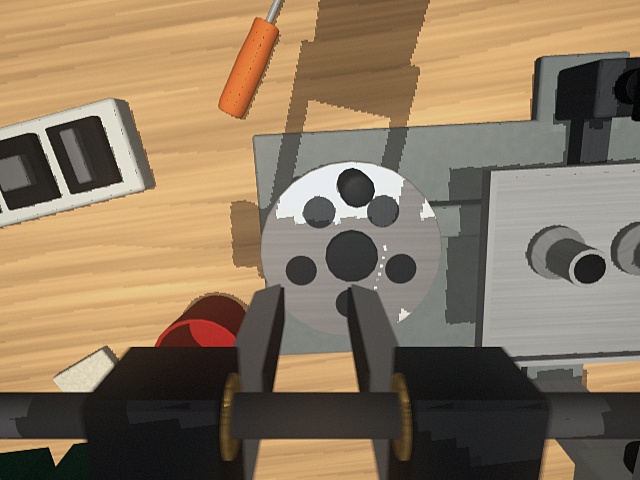

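The handle top is now at (356,188) and the nearest sleeve still stands at (590,267).

```bash
python3 -c "
from h import *
import pickle;c=pickle.load(open('c.pkl','rb'))
p=onplane('wrist',(356,188),.185,c);h=onplane('wrist',(352,256),.148,c);print(p,h)
for C in ([.555,-.1166],h[:2]):
  d=p[:2]-C;print(np.degrees(np.arctan2(d[1],d[0])),np.hypot(*d))
to(p[0],p[1],.166,3.0)
print(robot.get_obs()['joint_positions'].round(2))"
```

```text
[ 0.50505596 -0.10996203  0.185     ] [ 0.55532701 -0.1151367   0.148     ]
172.42929574751994 0.05038322910688258
174.1229429501216 0.0505366760059782
shift [44.2 23.5 95.6] twist 0.1 tilt [ 3.141e+00 -1.000e-03] w 0.0332 F [-0.3 -0.1 -0.9] t 29.1 pos [ 0.5456 -0.1394  0.2616] yaw 3.001
[-0.35  0.11  1.26  0.    1.77 -1.78]
```

Call:
carry_out([
  [146,[44,23.5,0],0],
  [146,[0,0,0],0],
  [146,[0,0,35],0],
  [146,[0,0,35],0],
  [146,[0,0,25],0],
  [146,[0,0,0],0],
  [146,[0,0,0],0],
])

```text
time: 29.8
tool_pos: [0.506, -0.1105, 0.168]
ee_rot: [3.142, 0.001, 3.002]
wrist_force: [-0.2, 0.4, 0.2]
width: 0.04
finger_force: 0.0
```

Call:
carry_out([
  [255,[0,0,0],0],
  [255,[0,0,0],0],
  [255,[0,0,0],0],
  [255,[0,0,0],0],
])

```text
time: 30.2
tool_pos: [0.5067, -0.111, 0.1687]
ee_rot: [3.141, 0.003, 3.001]
wrist_force: [0.7, 1.1, 4.2]
width: 0.0194
finger_force: 30.0
```

```bash
python3 crank.py 5 6
```

```text
r 0.048650409495929935 ang 173.4337118197924 F [0.7 1.1 4.2] Tz [ 0.3  -0.04 -0.05] w 0.019435786025104432 j6 [-0.33  0.03  1.53  0.    1.58 -1.76] rot [3.141e+00 3.000e-03 3.001e+00]
[[1.3, 4.3], [-0.5, 4.3], [-0.8, 4.3], [-1.2, 4.2], [-1.6, 4.1], [-1.9, 3.9]]
```

Call:
carry_out([
  [255,[0,4.3,0],0],
  [255,[-0.5,4.3,0],0],
  [255,[0,0,0],0],
])

```text
time: 30.5
tool_pos: [0.5082, -0.1032, 0.1686]
ee_rot: [-3.14, 0.003, 3.0]
wrist_force: [-0.6, -1.3, 6.9]
width: 0.0194
finger_force: 30.0
```

Call:
carry_out([
  [255,[-0.8,3,0],0],
  [255,[0,0,0],0],
])

```text
time: 30.7
tool_pos: [0.5091, -0.1005, 0.1687]
ee_rot: [-3.14, 0.002, 3.0]
wrist_force: [-1.8, -2.6, 6.0]
width: 0.0196
finger_force: 30.0
```

Call:
carry_out([
  [255,[-1,2.5,0],0],
  [255,[0,0,0],0],
])

```text
time: 30.9
tool_pos: [0.51, -0.098, 0.1687]
ee_rot: [-3.14, 0.001, 3.0]
wrist_force: [-2.1, -1.3, 8.0]
width: 0.0197
finger_force: 30.0
```

Call:
carry_out([
  [255,[-1,2.5,0],0],
  [255,[0,0,0],0],
])

```text
time: 31.1
tool_pos: [0.5102, -0.0976, 0.1687]
ee_rot: [-3.135, -0.001, 2.999]
wrist_force: [-5.6, -5.2, 7.8]
width: 0.0192
finger_force: 30.0
```

Call:
carry_out([
  [255,[-0.8,2,0],0],
  [255,[0,0,0],0],
])

```text
time: 31.3
tool_pos: [0.5103, -0.0974, 0.1686]
ee_rot: [-3.132, -0.003, 2.998]
wrist_force: [-8.3, -9.5, 8.8]
width: 0.0194
finger_force: 30.0
```

The handle stops moving at about 157° and the force climbs. One more small push to hold it against the stop.

Call:
carry_out([
  [255,[0.3,2,0],0],
  [255,[0,0,0],0],
  [255,[0,0,0],0],
])

```text
time: 31.6
tool_pos: [0.5103, -0.0973, 0.1686]
ee_rot: [-3.128, -0.002, 2.997]
wrist_force: [-8.0, -13.9, 8.1]
width: 0.0192
finger_force: 30.0
```

```bash
python3 crank.py -15 6
```

```text
r 0.04868479493318582 ang 156.65148668798486 F [ -8.  -13.9   8.1] Tz [-2.4   1.46 -0.  ] w 0.01921957884345696 j6 [-0.29  0.04  1.53 -0.01  1.58 -1.71] rot [-3.128e+00 -2.000e-03  2.997e+00]
[[3.0, -12.6], [-1.7, -12.9], [-5.0, -12.1], [-7.9, -10.4], [-10.3, -8.0], [-12.1, -5.0]]
```

Call:
carry_out([
  [255,[4.5,-16.6,0],0],
  [255,[-1.7,-12.9,0],0],
  [255,[-5.0,-12.1,0],0],
  [255,[-7.9,-10.4,0],0],
  [255,[-10.3,-8.0,0],0],
  [255,[0,0,0],0],
  [255,[0,0,0],0],
])

```text
time: 32.3
tool_pos: [0.5256, -0.1556, 0.1687]
ee_rot: [-3.138, 0.004, 2.999]
wrist_force: [1.0, -3.6, 6.0]
width: 0.0195
finger_force: 30.0
```

```bash
python3 crank.py -15 2
```

```text
r 0.048902305041276344 ang -127.02291230703204 F [ 1.  -3.6  6. ] Tz [-0.48 -0.21 -0.05] w 0.019529739518225193 j6 [-0.39  0.09  1.46 -0.    1.58 -1.82] rot [-3.138  0.004  2.999]
[[-11.6, -5.7], [-13.0, -1.4]]
```

Call:
carry_out([
  [255,[-11,-4.5,0],0],
  [255,[0,0,0],0],
  [255,[0,0,0],0],
])

```text
time: 32.6
tool_pos: [0.5355, -0.1617, 0.1687]
ee_rot: [-3.138, 0.003, 2.999]
wrist_force: [-0.4, -3.7, 5.6]
width: 0.0192
finger_force: 30.0
```

```bash
python3 crank.py -5 1
```

```text
r 0.04911398987546498 ang -113.36674364619738 F [-0.4 -3.7  5.6] Tz [-0.63 -0.03 -0.01] w 0.019180338668775544 j6 [-0.39  0.12  1.44 -0.    1.58 -1.82] rot [-3.138e+00  3.000e-03  2.999e+00]
[[-4.0, -1.8]]
```

Call:
carry_out([
  [146,[0,0,0],0],
  [146,[0,0,0],0],
  [146,[0,0,0],0],
  [146,[0,0,-40],0],
  [146,[0,0,-40],0],
  [146,[0,0,-20],0],
  [146,[17.4,44.7,0],0],
  [146,[17.4,44.7,0],0],
])

```text
time: 33.4
tool_pos: [0.5125, -0.0658, 0.267]
ee_rot: [3.141, 0.0, 2.998]
wrist_force: [-0.3, 0.4, 0.3]
width: 0.0402
finger_force: 0.0
```

Call:
carry_out([
  [146,[17.4,44.7,0],0],
  [146,[17.4,44.7,0],0],
  [146,[17.4,44.7,0],0],
  [146,[17.4,44.7,0],0],
  [146,[0,0,0],0],
  [146,[0,0,0],0],
])

```text
time: 34.0
tool_pos: [0.4682, 0.1215, 0.2664]
ee_rot: [-3.141, -0.001, 3.004]
wrist_force: [-1.2, -0.9, -0.5]
width: 0.0402
finger_force: 0.0
```

```bash
python3 look.py w8; python3 -c "
from h import *
to(.4705,.118,.103,3.001);print(robot.get_obs()['joint_positions'].round(2))
a=cv2.imread('pics/w8.png');b=robot.snapshot('side')
cv2.imwrite('pics/m8.png',np.hstack([cv2.resize(a,(400,300)),cv2.resize(b[130:370,190:510],(400,300))]))"
```

```text
shift [ -2.2  -2.2 163.5] twist 0.0 tilt [-3.141e+00 -1.000e-03] w 0.0399 F [-0.4  0.1 -0.1] t 34.0 pos [0.4687 0.1205 0.2665] yaw 3.001
[ 0.13 -0.06  1.43 -0.    1.78 -1.3 ]
```

View pics/m8.png

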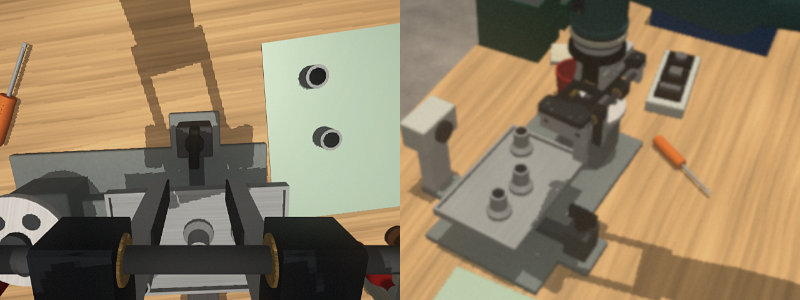

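All three sleeves stand on the raised stage, with side-crop tops at (498,193), (520,169) and (521,131). The knob bar now points along x. I'll check where the sleeves are.

```bash
python3 -c "
from h import *
C=np.array([.6044,.1059]);y=-.0925;R=np.array([[np.cos(y),-np.sin(y)],[np.sin(y),np.cos(y)]])
for uv in [(268.4,284.4),(286,265.2),(286.8,234.8)]:
  p=onplane('side',uv,.1485);print(p,R.T@(p[:2]-C))
"
```

```text
[0.59724148 0.17010803 0.1485    ] [-0.01305869  0.06327232]
[0.59028852 0.10740831 0.1485    ] [-0.01419047  0.00019841]
[0.63135535 0.02459796 0.1485    ] [ 0.03434984 -0.07846465]
```

Call:
carry_out([
  [146,[-2,-2,40],0],
  [146,[0,0,45],0],
  [146,[0,0,45],0],
  [146,[0,0,25],0],
  [146,[0,0,8],0],
  [146,[0,0,0],0],
  [146,[0,0,0],0],
])

```text
time: 34.8
tool_pos: [0.4719, 0.1178, 0.1057]
ee_rot: [3.141, 0.003, 2.999]
wrist_force: [0.2, -0.6, 1.1]
width: 0.0401
finger_force: 0.0
```

Call:
carry_out([
  [255,[0,0,0],0],
  [255,[0,0,0],0],
  [255,[0,0,0],0],
  [255,[0,0,0],0],
  [255,[0,0,0],0],
])

```text
time: 35.3
tool_pos: [0.4708, 0.1173, 0.1049]
ee_rot: [-3.139, 0.001, 3.0]
wrist_force: [-0.9, -5.0, 3.8]
width: 0.0128
finger_force: 30.0
```

The first sleeve was knocked to stage (0.034,-0.078), which is still inside the limits. Now I'll tighten.

Call:
carry_out([
  [255,[0,0,0],8.5],
  [255,[0,0,0],8.5],
  [255,[0,0,0],8.5],
  [255,[0,0,0],8.5],
  [255,[0,0,0],8.5],
  [255,[0,0,0],8.5],
  [255,[0,0,0],8.5],
  [255,[0,0,0],8.5],
])

```text
time: 36.1
tool_pos: [0.4714, 0.118, 0.1048]
ee_rot: [3.139, 0.001, 1.808]
wrist_force: [0.6, -3.9, 2.4]
width: 0.0129
finger_force: 30.0
```

Call:
carry_out([
  [255,[0,0,0],4],
  [255,[0,0,0],0],
  [255,[0,0,0],0],
])

```text
time: 36.4
tool_pos: [0.4714, 0.118, 0.1049]
ee_rot: [3.139, 0.001, 1.745]
wrist_force: [1.5, -3.8, 3.9]
width: 0.013
finger_force: 30.0
```

```bash
python3 -c "
from h import *
to(.470,.1185,.099,1.761);print(robot.get_obs()['wrist_torque'])"
```

```text
shift [ 0.7 -1.3  5.9] twist -0.9 tilt [3.139e+00 1.000e-03] w 0.013 F [ 1.5 -3.8  3.9] t 36.4 pos [0.4714 0.118  0.1049] yaw 1.745
[-0.79633399 -0.16277146 -0.08441248]
```

Call:
carry_out([
  [255,[0,0,0],3],
  [255,[0,0,0],0],
  [255,[0,0,0],0],
])

```text
time: 36.7
tool_pos: [0.4714, 0.118, 0.1048]
ee_rot: [3.139, 0.001, 1.693]
wrist_force: [3.0, -4.9, 5.4]
width: 0.0126
finger_force: 30.0
```

Call:
carry_out([
  [146,[0,0,0],0],
  [146,[0,0,0],0],
  [146,[0,0,0],0],
  [146,[0,0,-45],0],
  [146,[0,0,-45],0],
  [146,[0,0,-45],0],
  [146,[0,0,-35],0],
  [146,[0,0,0],0],
])

```text
time: 37.5
tool_pos: [0.4728, 0.1193, 0.2798]
ee_rot: [3.13, -0.001, 1.693]
wrist_force: [0.1, 0.3, 0.4]
width: 0.0402
finger_force: 0.0
```

```bash
python3 -c "
from h import *
to(.465,-.36,.24,1.67)"
```

```text
shift [-474.8  -66.    39.8] twist 1.3 tilt [ 3.13e+00 -1.00e-03] w 0.0402 F [0.1 0.3 0.4] t 37.5 pos [0.4728 0.1193 0.2798] yaw 1.693
```

Call:
carry_out([
  [255,[-48.6,-6.6,0],0],
  [255,[-48.6,-6.6,0],0],
  [255,[-48.6,-6.6,0],0],
  [255,[-48.6,-6.6,0],0],
  [255,[-48.6,-6.6,0],0],
  [255,[-48.6,-6.6,0],0],
  [255,[-48.6,-6.6,0],0],
  [255,[-48.6,-6.6,0],0],
])

```text
time: 38.3
tool_pos: [0.4645, -0.2753, 0.2718]
ee_rot: [-3.141, -0.003, 1.692]
wrist_force: [0.8, 1.1, 0.0]
width: 0.0007
finger_force: 0.0
```

Call:
carry_out([
  [255,[-48.6,-6.6,0],0],
  [255,[-48.6,-6.6,0],0],
  [255,[-48.6,-6.6,0],0],
  [255,[-48.6,-6.6,0],0],
  [255,[0,0,0],0],
  [255,[0,0,0],0],
])

```text
time: 38.9
tool_pos: [0.4618, -0.4704, 0.2702]
ee_rot: [-3.139, -0.005, 1.69]
wrist_force: [0.5, 0.2, 0.3]
width: 0.0007
finger_force: 0.0
```

```bash
python3 look.py w9; python3 -c "
from h import *
to(.472,-.454,.12,1.693);print(robot.get_obs()['joint_positions'].round(2))"
```

```text
shift [ 14.1  11.6 151.8] twist -0.1 tilt [-3.141e+00 -3.000e-03] w 0.0004 F [-0.   0.5  0.3] t 39.0 pos [ 0.4622 -0.4694  0.2718] yaw 1.692
[-0.88  0.34  0.97  0.    1.84 -1.  ]
```

View pics/w9.png

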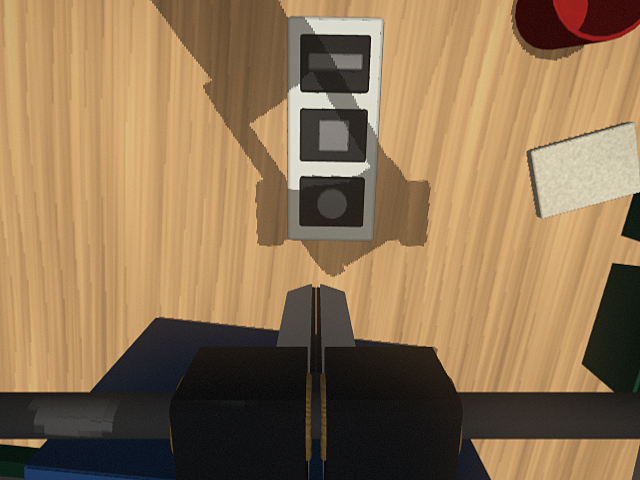

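The wrist view shows the round key at (332,204), the square at (334,135) and the bar at (335,62). A blue box lies beyond row 320.

```bash
python3 -c "
from h import *
import pickle;c=pickle.load(open('c.pkl','rb'))
for uv in [(332,204),(334,135),(335,62)]: print(onplane('wrist',uv,.052,c))
for z in (.0,.1,.15,.2): print('box',z,onplane('wrist',(158,318),z,c),onplane('wrist',(375,345),z,c))
for z in (0,.15): print('boxside',onplane('side',(392,142),z),onplane('side',(490,167),z),onplane('side',(400,72),z+.1),onplane('side',(510,90),z+.1))
"
```

```text
[ 0.47479669 -0.454716    0.052     ]
[ 0.46872772 -0.39466786  0.052     ]
[ 0.46188141 -0.33617631  0.052     ]
box 0.0 [ 0.30376738 -0.61098498  0.        ] [ 0.54597682 -0.61448403  0.        ]
box 0.1 [ 0.33817339 -0.56176541  0.1       ] [ 0.52477304 -0.5644611   0.1       ]
box 0.15 [ 0.35537639 -0.53715563  0.15      ] [ 0.51417115 -0.53944964  0.15      ]
box 0.2 [ 0.37257939 -0.51254585  0.2       ] [ 0.50356927 -0.51443818  0.2       ]
boxside [ 0.60543949 -0.6611091   0.        ] [ 0.29008093 -0.66730828  0.        ] [ 0.68735847 -0.94486092  0.1       ] [ 0.31492545 -0.99210881  0.1       ]
boxside [ 0.5456532  -0.43137189  0.15      ] [ 0.28091173 -0.43657606  0.15      ] [ 0.60568415 -0.63659379  0.25      ] [ 0.30019201 -0.67534937  0.25      ]
```

Call:
carry_out([
  [255,[13.3,14,30],0],
  [255,[0,0,45],0],
  [255,[0,0,45],0],
  [255,[0,0,45],0],
  [255,[0,0,27],0],
  [255,[0,0,0],0],
  [255,[0,0,0],0],
])

```text
time: 39.65
tool_pos: [0.4752, -0.4539, 0.0831]
ee_rot: [3.141, 0.0, 1.693]
wrist_force: [1.3, -0.7, 0.9]
width: 0.0007
finger_force: 0.0
```

```bash
python3 -c "
from h import *
to(.4745,-.4545,.0608,1.692)"
```

```text
shift [-0.5 -0.7 22.3] twist 0.1 tilt [3.141 0.   ] w 0.0007 F [ 1.3 -0.7  0.9] t 39.6 pos [ 0.4752 -0.4539  0.0831] yaw 1.693
```

Call:
carry_out([
  [255,[0,0,12],0],
  [255,[0,0,6],0],
  [255,[0,0,4],0],
  [255,[0,0,0],0],
  [255,[0,0,0],0],
])

```text
time: 40.15
tool_pos: [0.4753, -0.4557, 0.0614]
ee_rot: [3.139, 0.002, 1.692]
wrist_force: [1.3, 0.5, 3.2]
width: 0.0006
finger_force: 1.8
```

Call:
carry_out([
  [255,[0,0,1.5],0],
  [255,[0,0,0],0],
  [255,[0,0,0],0],
])

```text
time: 40.45
tool_pos: [0.4753, -0.4557, 0.0603]
ee_rot: [3.139, 0.002, 1.692]
wrist_force: [1.5, 1.3, 5.7]
width: 0.0008
finger_force: 3.3
```

Call:
carry_out([
  [255,[0,0,-15],0],
  [255,[0,0,-15],0],
  [255,[30,0.3,0],0],
  [255,[30,0.3,0],0],
  [255,[0,0,0],0],
  [255,[0,0,0],0],
])

```text
time: 41.05
tool_pos: [0.4677, -0.3955, 0.0891]
ee_rot: [-3.141, 0.001, 1.692]
wrist_force: [-0.1, -0.5, -0.2]
width: 0.0003
finger_force: 0.0
```

Call:
carry_out([
  [255,[0,0,18],0],
  [255,[0,0,6],0],
  [255,[0,0,5],0],
  [255,[0,0,0.7],0],
  [255,[0,0,0],0],
  [255,[0,0,0],0],
])

```text
time: 41.65
tool_pos: [0.4674, -0.3963, 0.0603]
ee_rot: [-3.141, 0.0, 1.691]
wrist_force: [-3.0, 2.3, 4.8]
width: 0.0003
finger_force: 2.8
```

Call:
carry_out([
  [255,[0,0,-15],0],
  [255,[0,0,-15],0],
  [255,[30.5,1,0],0],
  [255,[30.5,1,0],0],
  [255,[0,0,0],0],
  [255,[0,0,0],0],
])

```text
time: 42.25
tool_pos: [0.463, -0.3349, 0.09]
ee_rot: [3.141, 0.002, 1.693]
wrist_force: [0.4, -0.5, -0.4]
width: 0.0001
finger_force: 0.0
```

Call:
carry_out([
  [255,[0,0,18],0],
  [255,[0,0,6],0],
  [255,[0,0,5],0],
  [255,[0,0,0.7],0],
  [255,[0,0,0],0],
  [255,[0,0,0],0],
])

```text
time: 42.85
tool_pos: [0.4623, -0.3355, 0.0602]
ee_rot: [-3.141, 0.001, 1.691]
wrist_force: [-2.7, 0.9, 5.9]
width: 0.0003
finger_force: 2.8
```

Call:
carry_out([
  [255,[0,0,-15],0],
  [255,[0,0,-40],0],
  [255,[0,0,-45],0],
  [255,[0,0,-45],0],
  [255,[0,0,-40],0],
  [255,[0,0,0],0],
  [255,[0,0,0],0],
  [255,[0,0,0],0],
])

```text
time: 43.65
tool_pos: [0.462, -0.3344, 0.2424]
ee_rot: [-3.14, -0.002, 1.692]
wrist_force: [-0.3, 0.4, -1.3]
width: 0.0008
finger_force: 0.0
```

```bash
python3 -c "
from h import *
b=robot.snapshot('side');o=robot.get_obs();print(o['tool_pos'],o['wrist_force'].round(1))
a=cv2.imread('pics/m8.png')[:,400:]
cv2.imwrite('pics/end.png',cv2.resize(b[130:370,190:510],(800,600)))
d=cv2.absdiff(cv2.resize(b[130:370,190:510],(400,300)),a).max(2);print('stage diff',(d[110:240,60:160]>40).sum())
"
```

```text
[ 0.46181378 -0.33422072  0.24183217] [ 0.5  0.7 -0.7]
stage diff 464
```

View pics/end.png

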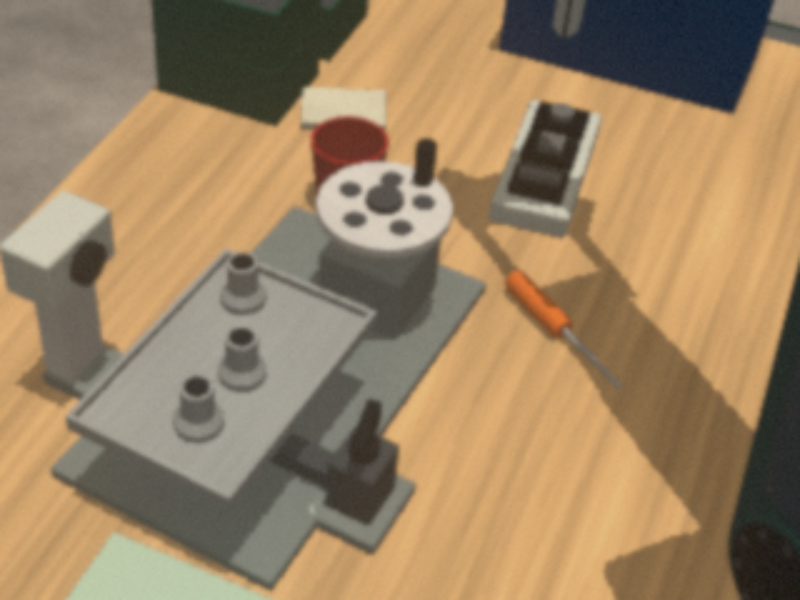

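The final view shows three sleeves upright on the stage at (243,275), (242,350) and (198,405), the knob tight, the keys up and the tin in place.

```bash
python3 -c "
from bench import robot
print(robot.close_job())"
```

```text
the job is handed in; nothing more can be done
None
```

I handed the job in at about 44 s, but no pass or fail came back: three sleeves stand on the stage, the wheel was cranked to its stop and backed off 90°, the clamp is tight, and the keys were pressed round, square, bar; the pin slipped out of the grip at the first stop contact, so I re-gripped it and found the stop again.

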